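Advance the blue tally counter by one

TASK

One more blue-capped tube has gone into the rack: count it on the bench tally counter that has the blue knob. Swing its sprung advance lever all the way round to its stop, then let go so that it springs back home, advancing the dial by one step and no more. Leave the lever of the yellow counter alone.

Things in the scene. Friction and masses are not known exactly. Their poses are not given: they have to be found in the camera images.
- blue_counter: White tally counter with blue front strip, 150 x 150 x 50 mm high, fixed to the bench. Origin: centre of its underside, on the upright axis of lever and dial; z up, -x out of its front. On top an 80 mm aluminium dial with brass studs (to z 64 mm) under a flat steel lever arm (z 66 to 72, 16 mm wide). At rest the arm points 145 degrees anticlockwise (from above) from +x.
- blue_lever (a joint): Lever angle, rad: 0 at rest, anticlockwise from above to 1.22 at its hard stop, so the knob crosses the counter's front from its +y to its -y side. Knob: blue upright post 80 mm from the axis, 16 mm thick (20 near its top), z 72 to 126 mm, free all round. A spring returns the lever (at the knob 1 N at rest, 4 N at the stop) within a second; the knob may be pushed from behind.
- blue_dial (a joint): Angle turned by the blue counter's dial, rad: 0 at the start, growing anticlockwise. A ratchet drives it: after its first 25 degrees the lever takes the dial along, so one full swing advances it one step (45 degrees, 0.79 rad); it stays there as the lever springs back. A second full swing would add a second step.
- yellow_lever (a joint): Lever angle of the other counter, rad, 0 at rest. That counter is alike in build and size but has a yellow knob and strip, and stands 270 to 430 mm to the left or right of the blue one, turned differently. Not to be worked.
Things that resemble listed ones, but are neither listed nor needed, are in the scene too. Leave any turquoise look-alike of the part that bears yellow_lever alone. Leave any orange look-alike of the blue_counter alone.

How it is judged:
By the outcome, as a careful person would: the job done as asked, in the order asked, and still so for the second after the job is handed in, with the robot touching nothing.
It also fails if it takes over 32 s, if anything falls off the work surface, if the arm or the gripper's body presses on something with over 40 N, if the wrist force passes 120 N, or if a joint passes its speed limit or range.

ROBOT

A 6-joint arm with a two-finger parallel gripper is mounted at the origin on the work surface. World frame = base frame: x ahead of the robot, y to its left, z up, the work surface at z = 0. Lengths are in m, angles in rad, forces in N, time in s.
With the tool pointing down it reaches from about 0.425 to 0.95 m from the base axis. Payload 3.5 kg.
Tool frame: the origin (TCP) lies on the centre line of the jaws, within the pads' length; the fingertips stand 17 mm ahead of it and the grasp point (between the pads) lies 2 mm behind it; z points along the fingers, y is the line along which they close (so a half turn about z gives the same grasp; the last joint's range is limited). The gripper opens to 85 mm and grips with 20 to 120 N. Pads are 22 mm wide; open, the fingers measure 114 mm over their backs; the gripper's body (76 mm by 85 mm) begins 54 mm behind the grasp point. The pads swing forward as they close: fully open they stand 13 mm farther back than shut.
Start: joints at [-1.292, 0.286, 1.577, -0, 1.279, -0.15], TCP at [0.281, -0.614, 0.248] pointing down, gripper open.
Joint ranges: [-2.77, 2.77], [-0.9, 2.22], [0.21, 2.48], [-1.53, 4.67], [0.24, 2.81], [-2.84, 2.84]. Speed limits (rad/s): [2.79, 2.79, 3.14, 3.14, 3.14, 3.14].

INTERFACE

Orientations are given as a unit quaternion [x, y, z, w].
In Python, from plant import ctrl gives the robot as it stands. The module is installed in compiled form; this text tells all that it offers.
- The arm moves only by the tool drive_tool, never from a script. Its argument "moves" is a list of rows, each a list of 3 entries, a list of its own where there are three numbers: the turn, a rotation vector about the tool's x, y, z in rad, then the shift along the tool's x, y, z in m, then the finger opening in m, from 0 to 0.0854. A call has 1 to 5 rows; each row shifts and turns the commanded pose from where the row before left it, along the tool's axes as they then stand; what a row does not reach is not made up. A row lasts 1/8 s, in which the tool goes at most 62.5 mm and 10.7 degrees, less where a joint would pass 70% of its speed; a pose out of reach is approached as far as the arm can. A call with a gripper value outside its range is refused whole. The fingers move at their own pace and stop on an object; "grip_force" is the grip in N (left out, the last holds). Time passes only in rows, so rows that do not move let the fingers close. It gives the time, the measured TCP pose, the force, the opening and the grip force at its end, in the units of the state.
- ctrl.get_state(): the state, without advancing time (a new reading comes with each control period).
- ctrl.read_camera(name): name is "scene" or "top" or "wrist"; returns a dict with "image" (480x640x3 uint8, red, green, blue), "fx", "fy", "cx", "cy" (pixels), "dist" ([k1, k2, p1, p2, k3] as OpenCV has them; the pictures are not rectified), "R" (3x3) and "t" (3): a world point X has camera coordinates R X + t. Camera axes: x right, y down, z forward; pixel columns grow to the right and rows downward; lengths in m; the calibration is good to about 2 mm. A picture is of the moment at which its call begins. There is no depth.
- ctrl.sign_off(): hands the job in; it is judged then, once.
The state is a dict: "time": time; "qpos": joint angles; "dq": joint speeds; "joint_efforts": joint torques, N m; "eef_pos": TCP position; "tcp_rot": TCP orientation; "contact_force": force on the tool from outside, world axes, zero at the start; "wrist_torque": the same for the moment, N m; "opening": opening from 0.0 (shut) to 1.0 (fully open); "finger_force": force on a finger pad.
Only numpy, scipy, OpenCV 4.12 (cv2) and the standard library are available. Lean on these libraries where they do the work, as an engineer would, in place of code of your own. Each camera call takes 0.05 s, during which the arm holds its last target. There are 200 camera calls.

## Working session

There is one attempt and no reset: what is moved stays moved. The work goes in short steps, Python scripts to look and compute and a tool call to move; the robot and the scene stay as the last step left them, time stands still between calls to the robot, and variables do not carry over. Pictures are saved under pics/ and viewed, at most 10 in all, crops included, and the job is handed in when it is done.

Besides the shell and the picture viewer there is one more tool, called after "Call:" by a JSON object that holds its "op" and its "data". drive_tool: Moves the arm, as the interface text tells. Its arguments: {"type":"object","properties":{"moves":{"type":"array","items":{"type":"array"}},"grip_force":{"type":"number"}},"required":["moves"]}

```bash
mkdir -p pics; cat > h.py <<'E'
import numpy as np, cv2
from plant import ctrl
def ray(c,u,v):
    K=np.array([[c['fx'],0,c['cx']],[0,c['fy'],c['cy']],[0,0,1]])
    p=cv2.undistortPoints(np.array([[[u,v]]],float),K,np.array(c['dist'],float))[0,0]
    R=np.array(c['R']);t=np.array(c['t'])
    return -R.T@t, R.T@np.array([p[0],p[1],1])
def onplane(c,u,v,z):
    o,d=ray(c,u,v); return o+d*(z-o[2])/d[2]
def save(c,n,crop=None,s=1):
    im=c['image'][:,:,::-1]
    if crop: x0,y0,x1,y1=crop; im=im[y0:y1,x0:x1]
    cv2.imwrite('pics/'+n,cv2.resize(im,None,fx=s,fy=s,interpolation=cv2.INTER_CUBIC))
E
python3 - <<'E'
from h import *
import pickle
cs={n:ctrl.read_camera(n) for n in('top','scene')}
pickle.dump(cs,open('cs.pkl','wb'))
for n in cs: save(cs[n],n+'0.png')
s=ctrl.get_state();print(s['time'],s['eef_pos'],s['tcp_rot'],s['contact_force'])
E
```

```text
0.1 [ 0.2805312  -0.61332011  0.24705046] [ 9.77102737e-01  2.12765230e-01 -6.10408892e-05 -1.09254047e-03] [ 0.03882281  0.11626501 -0.53779522]
```

View pics/top0.png

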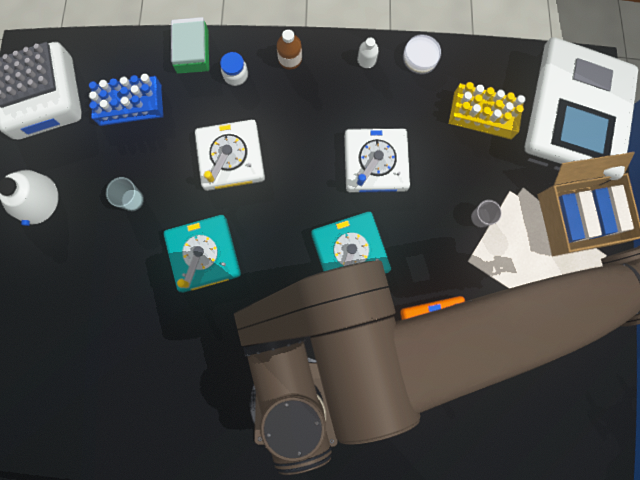

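View pics/scene0.png

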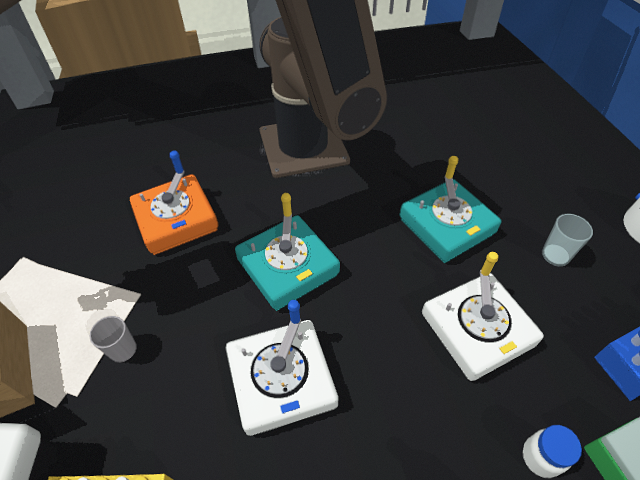

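The white counter at top (377,158), scene (281,370), has the blue knob and blue strip, so it fits. The orange one (scene 172,210) has a blue knob but is an orange look-alike. White with a yellow knob (top 229,155) is the yellow counter, and the two turquoise ones are look-alikes. I'll confirm this in a crop and measure.

```bash
python3 - <<'E'
from h import *
import pickle
cs=pickle.load(open('cs.pkl','rb'))
t,s=cs['top'],cs['scene']
save(t,'crop.png',(330,110,430,210),6)
def blobs(c,box):
    x0,y0,x1,y1=box; h=cv2.cvtColor(c['image'][y0:y1,x0:x1],cv2.COLOR_RGB2HSV)
    m=cv2.inRange(h,(105,130,60),(125,255,255))
    n,l,st,ce=cv2.connectedComponentsWithStats(m)
    for i in range(1,n):
        if st[i,4]>25: print('blue',st[i]+[x0,y0,0,0,0],ce[i]+[x0,y0])
blobs(t,(335,115,420,205)); blobs(s,(220,290,345,440))
g=cv2.cvtColor(t['image'],cv2.COLOR_RGB2HSV)
m=cv2.inRange(g,(0,0,130),(180,70,255)); m[:110]=0;m[210:]=0;m[:,:330]=0;m[:,430:]=0
cn=max(cv2.findContours(m,cv2.RETR_EXTERNAL,2)[0],key=cv2.contourArea)
r=cv2.minAreaRect(cn);print(r)
P=[onplane(t,*p,0.05) for p in cv2.boxPoints(r)]
print(np.round(P,3),np.round(np.mean(P,0),3))
print('hub',onplane(t,377.5,156,.072)); print('hub s',onplane(s,279,363,.072))
print('cam',ray(t,320,240)[0])
E
```

```text
blue [371 131  11   4  44] [376.  132.5]
blue [358 174   8  11  64] [361.234375 178.75    ]
blue [360 190  37   2  67] [377.01492537 190.46268657]
blue [288 300  12  24 236] [293.97881356 310.78813559]
blue [281 401  19  12 138] [289.7173913  406.38405797]
((376.7930908203125, 159.48275756835938), (62.202693939208984, 63.59366989135742), 88.75463104248047)
[[ 0.649 -0.093  0.05 ]
 [ 0.658 -0.247  0.05 ]
 [ 0.504 -0.25   0.05 ]
 [ 0.496 -0.1    0.05 ]] [ 0.577 -0.172  0.05 ]
hub [ 0.57780099 -0.17119201  0.072     ]
hub s [ 0.58134124 -0.17340108  0.072     ]
cam [ 0.20028133 -0.02615731  1.33026082]
```

View pics/crop.png

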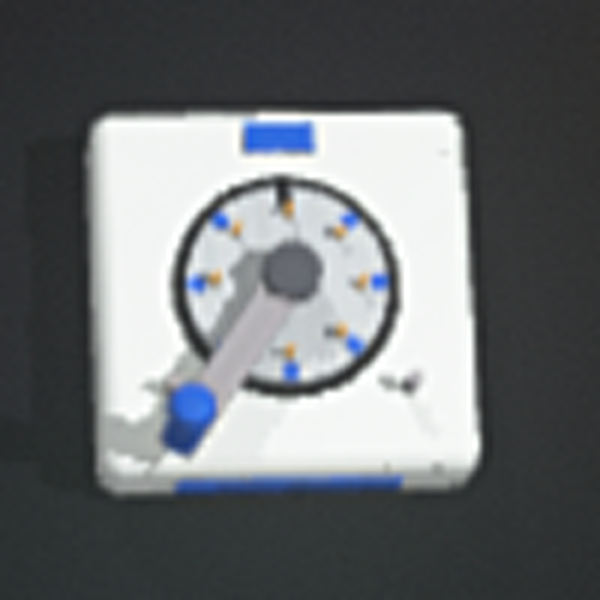

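The crop shows the white counter with a blue strip and a blue knob at crop (190,405), which is top pixel (361,178). It is the one meant. I'll move above the knob.

Call:
{"op": "drive_tool", "data": {"moves": [[[0,0,0],[0.041,-0.034,0],0.05],[[0,0,0],[0.041,-0.034,0],0.05],[[0,0,0],[0.041,-0.034,0],0.05],[[0,0,0],[0.041,-0.034,0],0.05],[[0,0,0],[0.041,-0.034,0],0.05]]}}

```text
time: 0.72
eef_pos: [0.3968, -0.3721, 0.2478]
tcp_rot: [0.977, 0.213, -0.0, -0.0]
contact_force: [0.2, -0.7, -0.7]
opening: 0.586
finger_force: 0.0
```

Call:
{"op": "drive_tool", "data": {"moves": [[[0,0,0],[0.041,-0.034,0],0.05],[[0,0,0],[0.041,-0.034,0],0.05],[[0,0,0],[0.041,-0.034,0],0.05],[[0,0,0],[0.041,-0.034,0],0.05],[[0,0,0],[0.041,-0.034,0],0.05]]}}

```text
time: 1.35
eef_pos: [0.5124, -0.1324, 0.2479]
tcp_rot: [0.977, 0.213, -0.0, -0.0]
contact_force: [0.5, -0.9, 0.8]
opening: 0.586
finger_force: 0.0
```

Call:
{"op": "drive_tool", "data": {"moves": [[[0,0,0.166],[0,0,0],0.05],[[0,0,0.166],[0,0,0],0.05],[[0,0,0.166],[0,0,0],0.05],[[0,0,0.166],[0,0,0],0.05],[[0,0,0.166],[0,0,0],0.05]]}}

```text
time: 1.98
eef_pos: [0.5119, -0.134, 0.2477]
tcp_rot: [0.979, -0.202, -0.001, -0.0]
contact_force: [-0.1, -0.1, -0.4]
opening: 0.594
finger_force: 0.0
```

Call:
{"op": "drive_tool", "data": {"moves": [[[0,0,0.166],[0,0,0],0.05],[[0,0,0],[0,0,0],0.05],[[0,0,0],[0,0,0],0.05]]}}

```text
time: 2.35
eef_pos: [0.512, -0.1341, 0.248]
tcp_rot: [0.96, -0.279, -0.0, -0.0]
contact_force: [-0.8, 0.5, -0.0]
opening: 0.587
finger_force: 0.0
```

```bash
python3 - <<'E'
from h import *
from scipy.spatial.transform import Rotation as Ro
import pickle
cs=pickle.load(open('cs.pkl','rb'));t,s=cs['top'],cs['scene']
# knob centre: two-view
a,b=ray(t,361.2,178.7),ray(s,294,310.8)
A=np.c_[a[1],-b[1]];k=np.linalg.lstsq(A,b[0]-a[0],rcond=None)[0]
print('knob',a[0]+k[0]*a[1],b[0]+k[1]*b[1])
w=ctrl.read_camera('wrist');save(w,'w1.png');pickle.dump(w,open('w.pkl','wb'))
st=ctrl.get_state();R=Ro.from_quat(st['tcp_rot'])
print(st['time'],st['eef_pos'],R.as_matrix().round(3),st['opening'],st['qpos'])
for K in ([.5115,-.129,.126],):
    print('tool off',R.inv().apply(np.array(K)-st['eef_pos']))
E
```

```text
knob [ 0.51447092 -0.13128511  0.10054837] [ 0.51419187 -0.13282087  0.10060836]
2.4 [ 0.51207867 -0.13412286  0.24811696] [[ 0.844 -0.536 -0.   ]
 [-0.536 -0.844  0.   ]
 [-0.    -0.    -1.   ]] 0.5818814918794727 [-4.47970848e-01 -3.63851523e-02  1.93267405e+00  5.36123850e-05
  1.24570442e+00  1.68812921e+00]
tool off [-0.00318357 -0.00401541  0.12211827]
```

View pics/w1.png

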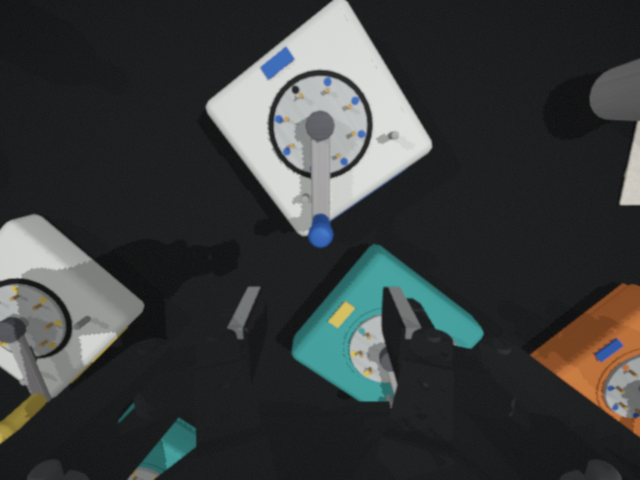

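The wrist view shows the blue knob at (320,233), with its arm running straight up to the hub at (320,125). The tool is aligned to within about 3 mm. Descending so the fingers straddle the knob.

Call:
{"op": "drive_tool", "data": {"moves": [[[0,0,0],[0.001,-0.003,0.04],0.05],[[0,0,0],[0,0,0.04],0.05],[[0,0,0],[0,0,0.03],0.05],[[0,0,0],[0,0,0.025],0.05],[[0,0,0],[0,0,0],0.05]]}}

```text
time: 3.02
eef_pos: [0.513, -0.1314, 0.111]
tcp_rot: [0.96, -0.279, -0.003, -0.0]
contact_force: [-0.4, -0.3, 0.4]
opening: 0.587
finger_force: 0.0
```

Call:
{"op": "drive_tool", "data": {"moves": [[[0,0,0],[0,0,0],0.036],[[0,0,0],[0,0,0],0.036]]}}

```text
time: 3.28
eef_pos: [0.5157, -0.1326, 0.115]
tcp_rot: [0.96, -0.28, 0.001, 0.0]
contact_force: [0.7, 0.2, -0.5]
opening: 0.424
finger_force: 0.0
```

```bash
python3 - <<'E'
from h import *
c=ctrl.read_camera('wrist');save(c,'w2.png',(120,40,520,340),2)
E
```

```text
(no output)
```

View pics/w2.png

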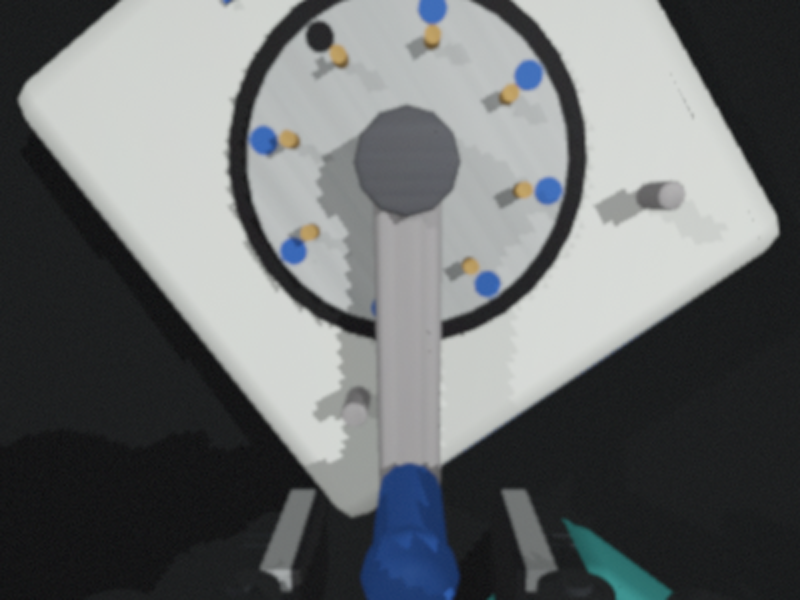

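The knob sits centred between the two pads, and the stop post is to the right, in the +y tool direction. Starting the swing.

Call:
{"op": "drive_tool", "data": {"moves": [[[0,0,0],[0,0.008,0],0.036],[[0,0,-0.17],[0,0.0138,0],0.036],[[0,0,-0.17],[0,0.0138,0],0.036]]}}

```text
time: 3.7
eef_pos: [0.498, -0.1637, 0.114]
tcp_rot: [0.994, -0.111, 0.001, -0.0]
contact_force: [2.1, 1.6, -0.2]
opening: 0.426
finger_force: 1.0
```

```bash
cat > chk.py <<'E'
from h import *
from scipy.spatial.transform import Rotation as Ro
s=ctrl.get_state();R=Ro.from_quat(s['tcp_rot']);A=np.array([.580,-.1725,0])
v=R.inv().apply(A-s['eef_pos']);print(s['time'],'axis in tool',v.round(4),'phi',np.degrees(np.arctan2(*R.as_matrix()[[1,0],0])),'F tool',R.inv().apply(s['contact_force']),s['qpos'].round(2) if hasattr(s['qpos'],'round') else s['qpos'])
E
python3 chk.py
```

```text
3.7 axis in tool [ 0.0817 -0.0094  0.1142] phi -12.717487716250643 F tool [ 1.68161506 -1.97367439  0.2482349 ] [-0.51  0.11  2.05  0.    0.98  1.28]
```

Call:
{"op": "drive_tool", "data": {"moves": [[[0,0,-0.17],[0,0.0138,0],0.036],[[0,0,-0.17],[0,0.0138,0],0.036],[[0,0,-0.17],[0,0.0138,0],0.036]]}}

```text
time: 4.08
eef_pos: [0.4952, -0.2041, 0.1136]
tcp_rot: [0.99, 0.143, 0.001, -0.001]
contact_force: [1.0, 3.4, 0.4]
opening: 0.419
finger_force: 1.4
```

```bash
python3 chk.py
```

```text
4.075 axis in tool [ 0.0901 -0.0061  0.1138] phi 16.47391163247888 F tool [ 1.93678371 -2.93241341 -0.4378919 ] [-0.58  0.14  2.02  0.    0.99  0.7 ]
```

Call:
{"op": "drive_tool", "data": {"moves": [[[0,0,-0.12],[0.006,0.011,0],0.036],[[0,0,-0.12],[0.005,0.011,0],0.036],[[0,0,0],[0,0,0],0.036]]}}

```text
time: 4.45
eef_pos: [0.5115, -0.2211, 0.1125]
tcp_rot: [0.966, 0.258, -0.002, -0.002]
contact_force: [-4.1, 1.7, 0.3]
opening: 0.42
finger_force: 1.7
```

```bash
python3 chk.py
```

```text
4.45 axis in tool [ 0.0839 -0.0076  0.1124] phi 29.875634353690714 F tool [-2.67383896 -3.51041731 -0.24944723] [-0.59  0.19  1.97 -0.    1.    0.46]
```

Call:
{"op": "drive_tool", "data": {"moves": [[[0,0,-0.07],[0.001,0.006,0],0.036],[[0,0,-0.06],[0.001,0.004,0],0.036],[[0,0,0],[0,0.001,0],0.036]]}}

```text
time: 4.82
eef_pos: [0.5188, -0.2289, 0.1126]
tcp_rot: [0.947, 0.32, -0.002, -0.001]
contact_force: [-5.2, 2.1, -0.7]
opening: 0.424
finger_force: 2.1
```

Call:
{"op": "drive_tool", "data": {"moves": [[[0,0,0],[0,0.0015,0],0.036],[[0,0,0],[0,0,0],0.036]]}}

```text
time: 5.08
eef_pos: [0.5199, -0.2301, 0.1126]
tcp_rot: [0.947, 0.32, -0.001, -0.001]
contact_force: [-5.5, 1.7, 0.4]
opening: 0.422
finger_force: 2.0
```

```bash
python3 chk.py
```

```text
5.075 axis in tool [ 0.0829 -0.0091  0.1125] phi 37.29671665513249 F tool [-3.32963681 -4.69268934 -0.40095299] [-0.59  0.21  1.94 -0.    1.    0.33]
```

Call:
{"op": "drive_tool", "data": {"moves": [[[0,0,0],[0,0.0015,0],0.036],[[0,0,0],[0,0,0],0.036]]}}

```text
time: 5.32
eef_pos: [0.5211, -0.2314, 0.1127]
tcp_rot: [0.947, 0.32, -0.001, -0.001]
contact_force: [-5.4, 1.7, -0.8]
opening: 0.421
finger_force: 2.0
```

Call:
{"op": "drive_tool", "data": {"moves": [[[0,0,0],[0,0.0015,0],0.036],[[0,0,0],[0,0,0],0.036]]}}

```text
time: 5.58
eef_pos: [0.5218, -0.2322, 0.1127]
tcp_rot: [0.947, 0.32, -0.001, -0.002]
contact_force: [-6.2, 2.1, -0.1]
opening: 0.424
finger_force: 2.7
```

```bash
python3 chk.py; python3 - <<'E'
from h import *
save(ctrl.read_camera('wrist'),'w3.png',(120,40,520,340),2)
E
```

```text
5.575 axis in tool [ 0.0827 -0.0117  0.1126] phi 37.3343530842232 F tool [-3.63354045 -5.41083901  0.12822775] [-0.6   0.21  1.93 -0.    1.    0.32]
```

View pics/w3.png

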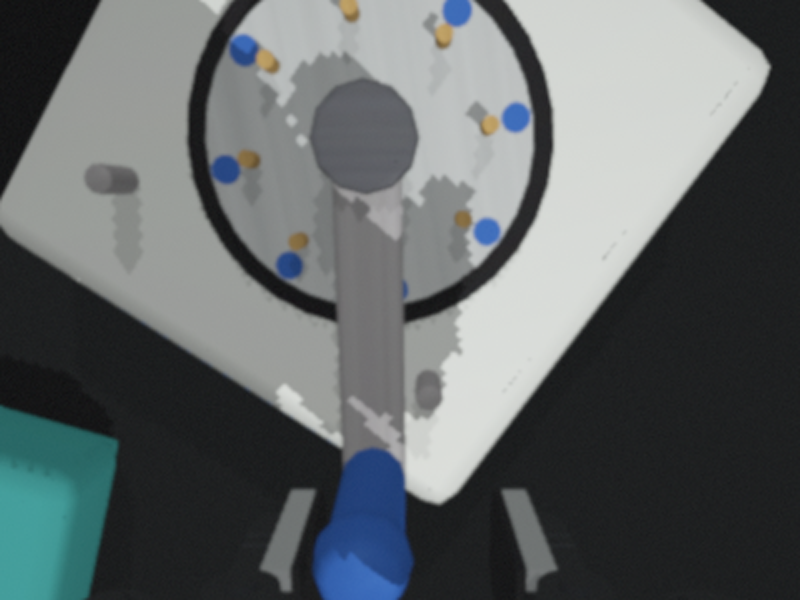

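The lever is near the stop post (gap about 10 px at (410,390)), and the left pad is pushing the knob at (365,560). The force hasn't jumped yet, so I'll keep going gently.

Call:
{"op": "drive_tool", "data": {"moves": [[[0,0,0],[0,0.002,0],0.036],[[0,0,0],[0,0,0],0.036]]}}

```text
time: 5.88
eef_pos: [0.5219, -0.2325, 0.1124]
tcp_rot: [0.947, 0.32, -0.003, -0.004]
contact_force: [-9.2, 5.8, 2.8]
opening: 0.423
finger_force: 5.0
```

Call:
{"op": "drive_tool", "data": {"moves": [[[0,0,0],[0,0.002,0],0.036],[[0,0,0],[0,0,0],0.036]]}}

```text
time: 6.12
eef_pos: [0.522, -0.2327, 0.1122]
tcp_rot: [0.947, 0.32, -0.004, -0.006]
contact_force: [-11.9, 9.3, 6.9]
opening: 0.422
finger_force: 7.4
```

```bash
python3 chk.py
```

```text
6.125 axis in tool [ 0.083  -0.0111  0.1121] phi 37.346685487762905 F tool [ -3.82980725 -14.7401882   -6.63339454] [-0.6   0.22  1.93  0.    1.01  0.32]
```

The position has stalled and the force has risen to 15 N, so the lever is at its stop. I'll ease off slightly and lift clear so it springs home.

Call:
{"op": "drive_tool", "data": {"moves": [[[0,0,0],[0,-0.004,0],0.036],[[0,0,0],[0,0,-0.03],0.036],[[0,0,0],[0,0,-0.055],0.036],[[0,0,0],[0,0,-0.055],0.036],[[0,0,0],[0,0,-0.03],0.036]]}}

```text
time: 6.75
eef_pos: [0.5253, -0.2341, 0.2888]
tcp_rot: [0.947, 0.32, 0.004, 0.004]
contact_force: [0.2, -0.3, 0.3]
opening: 0.417
finger_force: 0.0
```

Call:
{"op": "drive_tool", "data": {"moves": [[[0,0,0],[0,0,0],0.036],[[0,0,0],[0,0,0],0.036],[[0,0,0],[0,0,0],0.036],[[0,0,0],[0,0,0],0.036],[[0,0,0],[0,0,0],0.036]]}}

```text
time: 7.38
eef_pos: [0.5231, -0.233, 0.2825]
tcp_rot: [0.947, 0.321, -0.0, -0.001]
contact_force: [-0.4, -0.1, -0.2]
opening: 0.422
finger_force: 0.0
```

```bash
python3 - <<'E'
from h import *
save(ctrl.read_camera('wrist'),'w4.png')
c=ctrl.read_camera('scene');save(c,'s4.png',(200,280,360,440),3.5)
E
```

```text
(no output)
```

View pics/w4.png

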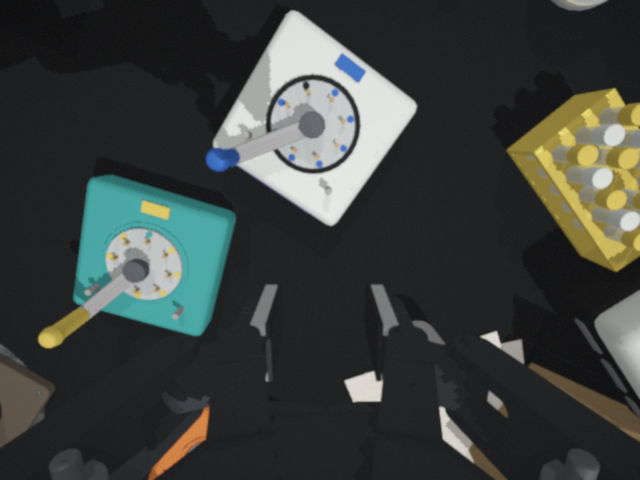

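View pics/s4.png

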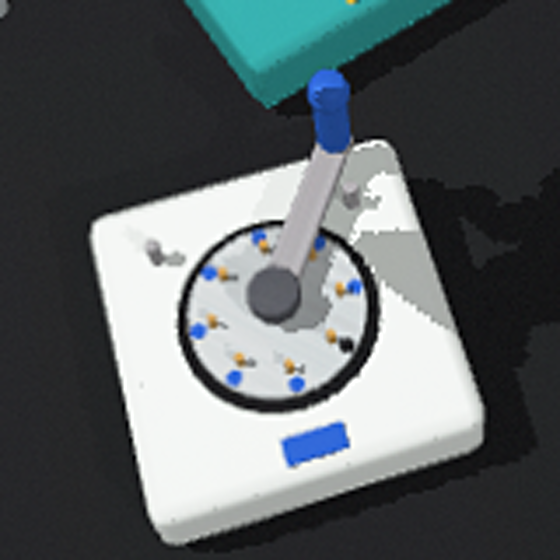

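The lever is back at rest, with its knob at wrist (220,160). The dial's black mark at (306,86) now sits about 45° anticlockwise of the label at (350,68), so the dial has advanced one step. Handing in.

```bash
python3 -c "
from plant import ctrl
print(ctrl.sign_off())"
```

```text
the job is handed in; nothing more can be done
None
```

The blue counter's lever was swung to its stop and sprang back home, the dial moved on one step (about 45° in the camera view), and the job was handed in at about 7.5 s without the yellow counter being touched.

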